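# Show where the embossing wheel is kept

## Task

The apprentice needs to be shown which wheel to put away and where it lives: with the fingertips, point from above first at the broad brass wheel in the fork of the embossing roller lying on the mat, then at the one empty compartment of the wooden tray. Each time stay a couple of centimetres above it for about two seconds, and come down over nothing else. Touch and move nothing, and finish with the hand raised at least 20 cm above the bench.

Things in the scene. Friction and masses are not known exactly. Their poses are not given: they have to be found in the camera images.
- roller_wheel_top (a point): Point at this first: the broad brass wheel (36 mm across, 12 mm wide) in the brass fork of the embossing roller, which lies flat on the mat, the wheel's axis upright; pear-shaped wooden handle, brass collar, black grip. This point: on the wheel's axis, top of the pivot screw, 28 mm above the mat's surface; the highest part near the wheel.
- compartment_mouth (a point): Centre of the open mouth of the tray's one empty compartment, at the height of the tray's rim (35 mm above the bench, 29 mm above the compartment's floor): the thing to point at second. The compartment is 55 mm square inside; z up, x and y along the tray's x and y.
- roller: The embossing roller, 158 mm from handle end to wheel axis, up to 36 mm wide and 30 mm high, loose. Origin: on its underside below the wheel's axis; x points away from the handle, z up.
- tray: Wooden tray fixed to the bench, 125 x 245 x 35 mm, with 2 x 4 compartments on a 60 mm pitch (2 along its x, 4 along its y); floor 6 mm above the bench, dividers up to 32 mm. Seven compartments each hold one loose brass wheel, one is empty. Origin: centre of its underside, z up.
- mat: Green work mat, 250 x 300 x 3 mm, fixed to the bench; the three hand tools lie on it. Origin: centre of its underside, z up.
- stitch_wheel_top (a point): Head of the stitch-marking wheel (another wooden-handled tool on the mat; thin toothed steel wheel, 27 mm across and 2.5 mm thick, in a slim steel fork): point on the wheel's axis 20 mm above the mat. Not to be pointed at.
- stitch_wheel: The stitch-marking wheel, 150 mm from handle end to wheel axis, 30 mm high, loose. Origin: below the toothed wheel's axis, at the mat; x points away from the handle.
- awl_blade_top (a point): Top of the awl's thin steel blade, 14 mm short of its tip, 17 mm above the mat (wooden handle as on the other two tools). Not to be pointed at.
- awl: The awl, 154 mm long, 30 mm high, loose. Origin: below the blade, 14 mm short of the tip, at the mat; x points towards the tip.
- jar: Closed amber glass jar with black cap, 52 mm across, 65 mm high, loose, near the far edge of the bench. Origin: centre of its underside.
- tin: Flat round aluminium tin, 71 mm across, 25 mm high, loose, near the far edge of the bench. Origin: centre of its underside.
- wheel_1: Loose brass wheel lying flat in one of the tray's compartments, 28 mm across, 8 mm high. Origin: centre of its underside, on the compartment's floor.
- wheel_2: Loose brass wheel lying flat in one of the tray's compartments, 32 mm across, 10 mm high. Origin: centre of its underside, on the compartment's floor.
- wheel_3: Loose brass wheel lying flat in one of the tray's compartments, 34 mm across, 13 mm high. Origin: centre of its underside, on the compartment's floor.
- wheel_4: Loose brass wheel lying flat in one of the tray's compartments, 30 mm across, 12 mm high. Origin: centre of its underside, on the compartment's floor.
- wheel_5: Loose brass wheel lying flat in one of the tray's compartments, 36 mm across, 9 mm high. Origin: centre of its underside, on the compartment's floor.
- wheel_6: Loose brass wheel lying flat in one of the tray's compartments, 26 mm across, 14 mm high. Origin: centre of its underside, on the compartment's floor.
- wheel_7: Loose brass wheel lying flat in one of the tray's compartments, 38 mm across, 12 mm high. Origin: centre of its underside, on the compartment's floor.
Mind the look-alikes: they are no part of the job. There is more than one size of the tin; the one meant has the size given above.

How it is judged:
By the outcome, as a careful person would: the job done as asked, in the order asked, and still so for the second after the job is handed in, with the robot touching nothing.
It also fails if it takes over 48 s, if anything falls off the work surface, if the arm or the gripper's body presses on something with over 40 N, if the wrist force passes 120 N, or if a joint passes its speed limit or range.

## Robot

A 6-joint arm with a two-finger parallel gripper is mounted at the origin on the work surface. World frame = base frame: x ahead of the robot, y to its left, z up, the work surface at z = 0. Lengths are in m, angles in degrees, forces in N, time in s.
With the tool pointing down it reaches from about 0.25 to 0.725 m from the base axis. Payload 9.7 kg.
Tool frame: the origin (TCP) lies between the finger pads, 19 mm behind the fingertips; this is the grasp point; z points along the fingers, y is the line along which they close (so a half turn about z gives the same grasp; the last joint's range is limited). The gripper opens to 85 mm and grips with 20 to 120 N. Pads are 22 mm wide; open, the fingers measure 114 mm over their backs; the gripper's body (76 mm by 85 mm) begins 54 mm behind the grasp point. The pads swing forward as they close: fully open they stand 13 mm farther back than shut.
Start: joints at [0, 4.979, 10.078, 95.1, 0, 90], TCP at [0.55, -0, 0.25] pointing down, gripper open.
Joint ranges: [-179.16, 179.16], [-48.56, 103.87], [-65.8, 70.77], [-126.05, 130.52], [-82.76, 87.17], [-180, 180]. Speed limits (degrees/s): [127.2, 127.2, 147.25, 180, 180, 180].

## Interface

Orientations are given as [roll, pitch, yaw] about the fixed x, y, z axes, in that order (R = Rz(yaw) Ry(pitch) Rx(roll)).
In Python, from plant import manip, eyes, workorder gives the robot as it stands.
- The arm moves only by the tool carry_out, never from a script. Its argument "increments" is a list of rows, each a list of 5 numbers: the shift along the tool's x, y, z in units of 25 mm (1.0 is 25 mm), then the turn about the tool's z in units of 6 degrees (1.0 is 6 degrees), then the finger opening in mm, from 0 to 85.4. In form: [[dx, dy, dz, roll, grip], ...]. A call has 1 to 8 rows; each row shifts and turns the commanded pose from where the row before left it, along the tool's axes as they then stand; what a row does not reach is not made up. A row lasts 1/12 s, in which the tool goes at most 41.7 mm and 7.16 degrees, less where a joint would pass 70% of its speed; a pose out of reach is approached as far as the arm can. A call is refused whole if a number of a shift passes 1 or a number of a turn 1, either way. A call with a gripper value outside its range is refused whole. The fingers move at their own pace and stop on an object; the grip force is fixed at half the most. Time passes only in rows, so rows that do not move let the fingers close. It gives the time, the measured TCP pose, the force, the opening and the grip force at its end, in the units of the state.
- manip.get_state(): the state, without advancing time (a new reading comes with each control period).
- eyes.camera(name): name is "scene" or "side" or "wrist"; returns a dict with "img" (420x560x3 uint8, red, green, blue), "camera_matrix" (3x3 intrinsics, pixels), "view" (4x4, takes a point from world to camera coordinates). Camera axes: x right, y up, looking along -z (the intrinsics and any distortion apply to the point x, -y, -z); pixel columns grow to the right and rows downward; lengths in m; the calibration is good to about 2 mm. The wrist camera is an equidistant fisheye: a pixel r from the principal point sees the ray r / f radians off the axis. A picture is of the moment at which its call begins. There is no depth.
- workorder.sign_off(): hands the job in; it is judged then, once.
Trained networks look in a picture, given as the dict that the camera call returned (one of the last four; its "shot" number tells which), for a name from the list of things; names that differ only in an ending like _2 or _b are one class to them, and where a whole thing is asked for, a point or a joint stands for the part that bears it (a point fixed in the world has none). Each returns a list of dicts, best first, with "confidence" (0 to 1); they miss things now and then, are a little off and sometimes report something else, mostly with a low value. They report only what shows in the picture. A call takes as long as a camera call. They do not tell look-alikes from the thing itself.
- eyes.cut_out(thing, picture): "region" (420x560 bool, what is visible of it) and "pixel" ([column, row] in pixels, amid what is visible of it).
The state is a dict: "time": time; "q": joint angles; "qvel": joint speeds; "effort": joint torques, N m; "ee_pos": TCP position; "ee_rot": TCP orientation; "ft_force": force on the tool from outside, world axes, zero at the start; "torque": the same for the moment, N m; "opening": finger opening in m; "finger_force": force on a finger pad.
Only numpy, scipy, OpenCV 4.12 (cv2) and the standard library are available. Lean on these libraries where they do the work, as an engineer would, in place of code of your own. Each camera call takes 0.05 s, during which the arm holds its last target. There are 200 camera calls.

## Working session

There is one attempt and no reset: what is moved stays moved. The work goes in short steps, Python scripts to look and compute and a tool call to move; the robot and the scene stay as the last step left them, time stands still between calls to the robot, and variables do not carry over. Pictures are saved under pics/ and viewed, at most 10 in all, crops included, and the job is handed in when it is done.

Besides the shell and the picture viewer there is one more tool, called after "Call:" by a JSON object that holds its "method" and its "body". carry_out: Moves the arm, as the interface text tells. Its arguments: {"type":"object","properties":{"increments":{"type":"array","items":{"type":"array","items":{"type":"number"}}}},"required":["increments"]}

```bash
mkdir -p pics
cat > h.py <<'E'
import numpy as np, cv2
from plant import manip, eyes, workorder
def ray(p,px):
    K=np.array(p["camera_matrix"]);V=np.array(p["view"])
    d=np.linalg.inv(K)@np.array([px[0],px[1],1.]); d=np.array([d[0],-d[1],-d[2]])
    R=V[:3,:3];return -R.T@V[:3,3],R.T@d
def at(p,px,z):
    c,d=ray(p,px);return (c+d*(z-c[2])/d[2]).round(4)
def proj(p,X):
    V=np.array(p["view"]);c=V[:3,:3]@np.array(X)+V[:3,3];q=np.array(p["camera_matrix"])@[c[0],-c[1],-c[2]];return (q[:2]/q[2]).round(1)
def save(p,n):cv2.imwrite("pics/"+n,p["img"][:,:,::-1])
E
python3 - <<'E'
from h import *
Z=dict(roller_wheel_top=.031,compartment_mouth=.035,roller=.015,tray=.02,stitch_wheel_top=.023,awl_blade_top=.02,jar=.03,tin=.012)
ims=[]
for n in["scene","side"]:
    p=eyes.camera(n);ims.append(p["img"]);print(n,p.keys(),ray(p,[280,210])[0])
    for t in list(Z)+["wheel_1"]:
        for r in eyes.cut_out(t,p)[:8 if t=="wheel_1" else 2]:print(t,round(r["confidence"],2),np.round(r["pixel"]),at(p,r["pixel"],Z.get(t,.016)),r["region"].sum())
    save(p,n+".png")
E
```

```text
scene dict_keys(['img', 'camera_matrix', 'view', 'shot']) [1.33059756 0.12654359 0.56248128]
roller_wheel_top 0.59 [259. 193.] [ 0.4925 -0.0853  0.031 ] 352
roller 0.71 [262. 194.] [ 0.4708 -0.0825  0.015 ] 429
roller 0.39 [222. 185.] [ 0.445  -0.1981  0.015 ] 269
tray 0.58 [363. 211.] [0.52   0.1698 0.02  ] 4155
stitch_wheel_top 0.69 [221. 189.] [ 0.4763 -0.19    0.023 ] 247
awl_blade_top 0.74 [194. 180.] [ 0.438  -0.2788  0.02  ] 184
jar 0.83 [324. 270.] [0.7477 0.0971 0.03  ] 997
jar 0.66 [195. 182.] [ 0.4613 -0.2638  0.03  ] 223
tin 0.78 [205. 245.] [ 0.6885 -0.1631  0.012 ] 342
tin 0.77 [240. 270.] [ 0.754  -0.0675  0.012 ] 983
wheel_1 0.55 [382. 203.] [0.4725 0.2168 0.016 ] 21
wheel_1 0.52 [360. 199.] [0.4627 0.1643 0.016 ] 40
wheel_1 0.42 [405. 221.] [0.5434 0.2655 0.016 ] 88
side dict_keys(['img', 'camera_matrix', 'view', 'shot']) [0.222476   0.41215782 0.72681677]
roller_wheel_top 0.94 [358. 232.] [ 0.4364 -0.0873  0.031 ] 825
roller 0.8 [353. 231.] [ 0.4499 -0.0957  0.015 ] 889
roller 0.74 [273. 302.] [0.4705 0.1455 0.015 ] 282
tray 0.86 [248. 301.] [0.5072 0.177  0.02  ] 7021
tray 0.32 [221. 339.] [0.492  0.2614 0.02  ] 338
stitch_wheel_top 0.58 [377. 203.] [ 0.4498 -0.1898  0.023 ] 524
awl_blade_top 0.79 [396. 185.] [ 0.4462 -0.2682  0.02  ] 402
jar 0.42 [243. 322.] [0.48   0.2156 0.03  ] 206
tin 0.71 [290. 164.] [ 0.6884 -0.1698  0.012 ] 260
tin 0.66 [245. 172.] [ 0.7557 -0.0755  0.012 ] 620
wheel_1 0.79 [273. 301.] [0.4721 0.1445 0.016 ] 261
wheel_1 0.72 [199. 320.] [0.55   0.2619 0.016 ] 316
wheel_1 0.71 [221. 339.] [0.4925 0.2616 0.016 ] 309
wheel_1 0.65 [228. 303.] [0.5342 0.2029 0.016 ] 207
wheel_1 0.56 [278. 266.] [0.5148 0.0792 0.016 ] 171
wheel_1 0.47 [252. 281.] [0.5319 0.1388 0.016 ] 117
wheel_1 0.47 [245. 322.] [0.4832 0.2087 0.016 ] 164
```

View pics/scene.png

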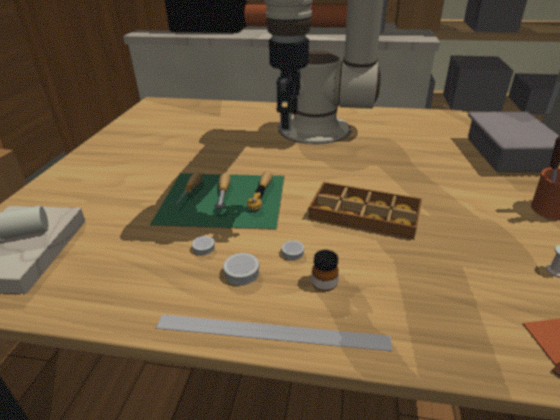

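View pics/side.png

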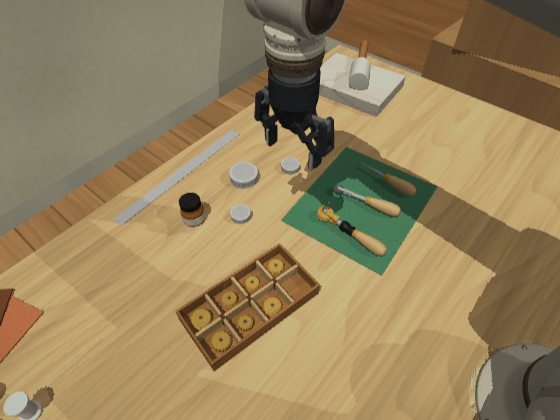

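The side view shows three tools on the mat. The brass wheel of the roller is at about (326,213), the steel stitch wheel at (340,190) and the awl at (365,168). The tray's empty compartment looks to be the one at about (295,287). I'll confirm both in enlarged crops.

Run:
```python
from h import *
p=eyes.camera("side");s=eyes.camera("scene")
a=cv2.resize(p["img"][240:370,170:330],None,fx=5,fy=4.6,interpolation=3)
cv2.imwrite("pics/tray.png",a[:,:,::-1])
b=cv2.resize(p["img"][195:265,310:400],None,fx=6,fy=6,interpolation=3)[:420,:540]
c=cv2.resize(s["img"][165:235,235:278],None,fx=6,fy=6,interpolation=3)
cv2.imwrite("pics/rol.png",np.hstack([b,c])[:,:,::-1])
for q in[(326,213)]:print(at(p,q,.031))
print(at(s,(255,204),.031))
# tray pose by fit of top outline
r=eyes.cut_out("tray",p)[0]["region"]
c=max(cv2.findContours(r.astype('uint8'),0,1)[0],key=cv2.contourArea)[:,0]
w=np.array([at(p,q,.035)[:2] for q in c],'float32')
print(cv2.minAreaRect(w))
```

```text
[ 0.5175 -0.0857  0.031 ]
[ 0.5446 -0.0843  0.031 ]
((0.5000627040863037, 0.1768377423286438), (0.24809950590133667, 0.13855786621570587), 79.11042785644531)
```

View pics/tray.png

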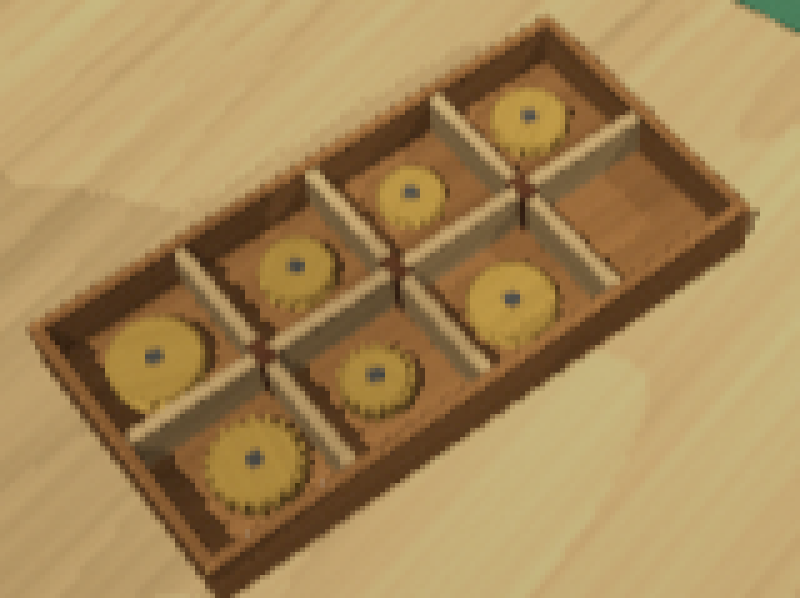

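View pics/rol.png

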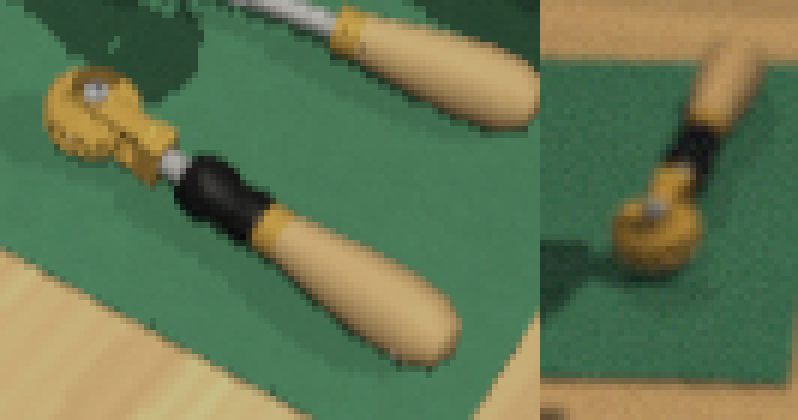

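The crop shows the roller's wheel, a brass wheel in a brass fork with a black grip. Its screw is at side (325.5,210.2) and scene (254,200). The stitch wheel is steel and the awl is a blade, so neither fits the description. Only one compartment is empty, the corner one nearest the mat. Its centre is about crop (630,210), which is side (296,286).

Run:
```python
from h import *
p=eyes.camera("side");s=eyes.camera("scene")
a=at(p,(325.3,209.9),.031);b=at(s,(253.8,200),.031);print("screw",a,b)
f=lambda x,y:((x+.5)/5-.5+170,(y+.5)/4.6-.5+240)
C=np.array([at(p,f(*q),.035)[:2] for q in[(36,330),(545,16),(754,210),(213,572)]])
X=np.array([at(p,f(*q),.032)[:2] for q in[(262,350),(397,265),(520,187)]])
print("sides",np.linalg.norm(np.roll(C,-1,0)-C,axis=1),"centre",C.mean(0),"mid",X,"pitch",np.linalg.norm(np.diff(X,axis=0),axis=1))
ang=np.arctan2(*(X[0]-X[2])[::-1]);print("y axis deg",np.degrees(ang),[np.degrees(np.arctan2(*(C[i]-C[j])[::-1])) for i,j in((0,1),(3,2))])
u=np.array([np.cos(ang),np.sin(ang)]);v=np.array([u[1],-u[0]])
for c in(C.mean(0),X[1]):
    m=c-90*u/1000-.03*v;print("mouth",m,proj(p,[*m,.035]),proj(s,[*m,.035]))
print(manip.get_state()["ee_rot"],manip.get_state()["time"])
import scipy.spatial.transform as T
print(T.Rotation.from_euler("xyz",manip.get_state()["ee_rot"],degrees=True).as_matrix().round(2))
```

```text
screw [ 0.524  -0.0919  0.031 ] [ 0.5278 -0.0911  0.031 ]
sides [0.24061906 0.12637377 0.24241982 0.12121951] centre [0.50295 0.1749 ] mid [[0.5173 0.2328]
 [0.5054 0.1736]
 [0.4941 0.1162]] pitch [0.06038419 0.05850171]
y axis deg 78.74677728593014 [np.float64(79.77821552794833), np.float64(78.55564680294965)]
mouth [0.45596368 0.09248468] [296.7 282.6] [331.9 189. ]
mouth [0.45841368 0.09118468] [296.2 281.4] [331.4 189.5]
[-1.79998721e+02  1.02671270e-03  8.99985027e+01] 1.25
[[ 0.  1. -0.]
 [ 1. -0. -0.]
 [-0. -0. -1.]]
```

Call:
{"method": "carry_out", "body": {"increments": [[-0.46,-0.12,0,0,0],[-0.46,-0.12,0,0,0],[-0.46,-0.12,0,0,0],[-0.46,-0.12,0,0,0],[-0.46,-0.13,0,0,0],[-0.46,-0.13,0,0,0],[-0.46,-0.13,0,0,0],[-0.44,-0.13,0,0,0]]}}

```text
time: 1.92
ee_pos: [0.5246, -0.0929, 0.25]
ee_rot: [180.0, 0.0, 90.0]
ft_force: [0.1, -0.5, 0.1]
opening: -0.0
finger_force: 0.0
```

Call:
{"method": "carry_out", "body": {"increments": [[0,0,0.6,0,0],[0,0,0.6,0,0],[0,0,0.6,0,0],[0,0,0.6,0,0],[0,0,0.6,0,0],[0,0,0.6,0,0],[0,0,0.6,0,0],[0,0,0,0,0]]}}

```text
time: 2.58
ee_pos: [0.5236, -0.0919, 0.142]
ee_rot: [-179.8, -0.0, 90.0]
ft_force: [-0.7, -0.1, -0.4]
opening: -0.0001
finger_force: 0.0
```

Run:
```python
from h import *
t=manip.get_state();print(t["ee_pos"],t["opening"],t["time"])
p=eyes.camera("side");s=eyes.camera("scene");w=eyes.camera("wrist")
e=t["ee_pos"];
for c in(p,s):print(proj(c,[e[0],e[1],e[2]-.019]),proj(c,[e[0],e[1],.031]))
b=cv2.resize(p["img"][120:270,270:400],None,fx=3,fy=3,interpolation=3)
c=cv2.resize(s["img"][110:260,200:330],None,fx=3,fy=3,interpolation=3)
cv2.imwrite("pics/hov.png",np.hstack([b,c])[:,:,::-1]);save(w,"w1.png")
```

```text
[ 0.52359015 -0.09189335  0.14202349] -0.00014977100398614994 2.5833
[329.2 181. ] [325.4 210. ]
[251.7 165.5] [253.9 199.1]
```

View pics/hov.png

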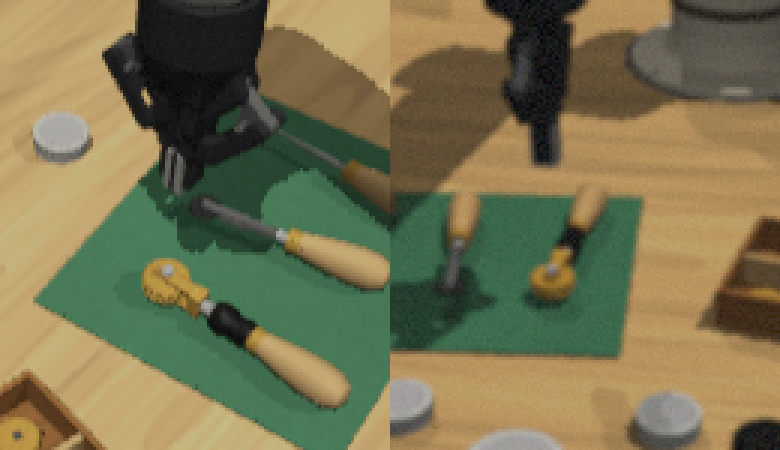

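View pics/w1.png

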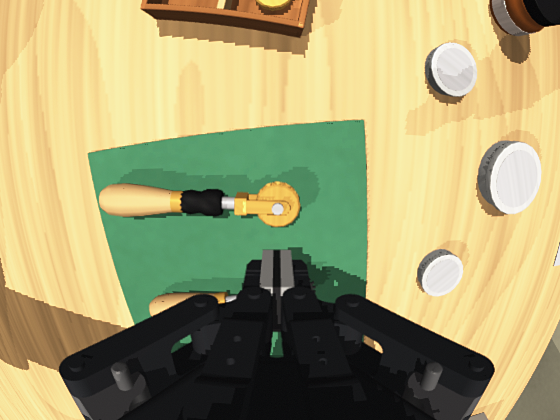

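The fingertips show where I predicted them, at side (328,182) and scene (252,165). The wrist view shows the screw at (278,209), so I'll cross-check the target with that.

```bash
cat >> h.py <<'E'
def wat(p,px,z):
    K=np.array(p["camera_matrix"]);V=np.array(p["view"])
    u=(px[0]-K[0,2])/K[0,0];v=(px[1]-K[1,2])/K[1,1];th=np.hypot(u,v);k=np.sin(th)/th
    R=V[:3,:3];d=R.T@np.array([u*k,-v*k,-np.cos(th)]);c=-R.T@V[:3,3]
    return (c+d*(z-c[2])/d[2]).round(4)
E
python3 - <<'E'
from h import *
w=eyes.camera("wrist");print(wat(w,(277.5,209),.031),manip.get_state()["ee_pos"])
print("fingertip",wat(w,(277,252),.123))
E
```

```text
[ 0.5259 -0.0947  0.031 ] [ 0.52534485 -0.09184669  0.14616435]
fingertip [ 0.5252 -0.0872  0.123 ]
```

Screw estimate is (0.526, -0.0925). I'll descend until the tips are about 22 mm above it.

Call:
{"method": "carry_out", "body": {"increments": [[-0.04,0,0.5,0,0],[0,0.02,0.5,0,0],[0,0,0.5,0,0],[0,0,0.5,0,0],[0,0,0.5,0,0],[0,0,0.4,0,0],[0,0,0,0,0],[0,0,0,0,0]]}}

```text
time: 3.45
ee_pos: [0.5251, -0.0924, 0.0718]
ee_rot: [-179.9, -0.0, 90.0]
ft_force: [-0.0, 0.3, -0.1]
opening: -0.0002
finger_force: 0.0
```

Run:
```python
from h import *
P=[]
p=eyes.camera("side");s=eyes.camera("scene");w=eyes.camera("wrist")
for i in range(5):
    eyes.camera("side");P.append(manip.get_state()["ee_pos"])
print(np.mean(P,0))
b=cv2.resize(p["img"][160:260,290:390],None,fx=4,fy=4,interpolation=3)
c=cv2.resize(s["img"][140:240,210:300],None,fx=4,fy=4,interpolation=3)
cv2.imwrite("pics/hov2.png",np.hstack([b,c])[:,:,::-1])
```

```text
[ 0.52585389 -0.0925628   0.07311702]
```

View pics/hov2.png

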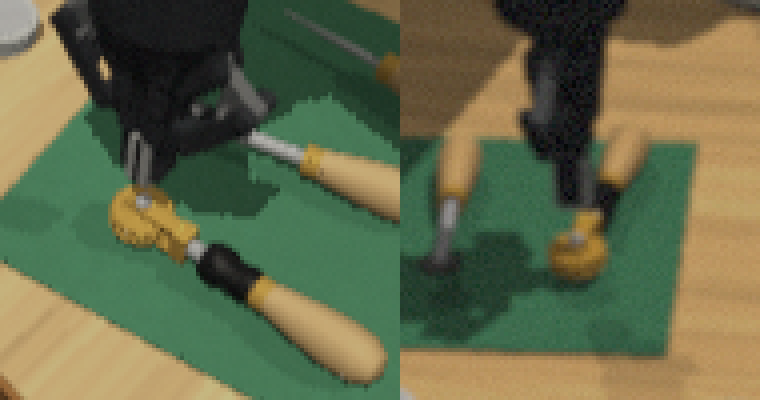

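The fingertips are about 2 cm directly above the wheel's screw in both views, clear of it. I'll hold, then raise.

Call:
{"method": "carry_out", "body": {"increments": [[0,0,0,0,0],[0,0,0,0,0],[0,0,0,0,0],[0,0,0,0,0],[0,0,0,0,0],[0,0,0,0,0],[0,0,0,0,0],[0,0,0,0,0]]}}

```text
time: 4.52
ee_pos: [0.5255, -0.0925, 0.0725]
ee_rot: [-180.0, 0.0, 90.0]
ft_force: [-0.4, -0.0, 0.1]
opening: 0.0001
finger_force: 0.0
```

Call:
{"method": "carry_out", "body": {"increments": [[0,0,0,0,0],[0,0,0,0,0],[0,0,0,0,0],[0,0,0,0,0],[0,0,0,0,0],[0,0,0,0,0],[0,0,0,0,0],[0,0,0,0,0]]}}

```text
time: 5.18
ee_pos: [0.5255, -0.0925, 0.0725]
ee_rot: [180.0, 0.0, 90.0]
ft_force: [-0.4, 0.3, -0.6]
opening: -0.0001
finger_force: 0.0
```

Call:
{"method": "carry_out", "body": {"increments": [[0,0,0,0,0],[0,0,0,0,0],[0,0,0,0,0],[0,0,0,0,0],[0,0,-0.6,0,0],[0,0,-0.8,0,0],[0,0,-0.8,0,0],[0,0,-0.8,0,0]]}}

```text
time: 5.85
ee_pos: [0.5253, -0.0925, 0.1483]
ee_rot: [-180.0, -0.0, 90.0]
ft_force: [0.5, 0.3, 0.5]
opening: -0.0001
finger_force: 0.0
```

Call:
{"method": "carry_out", "body": {"increments": [[0,0,-0.8,0,0],[0,0,-0.8,0,0],[0,0,-0.8,0,0],[0,0,-0.8,0,0],[0,0,-0.6,0,0],[0,0,0,0,0],[0.4,-0.14,0,0,0],[0.6,-0.22,0,0,0]]}}

```text
time: 6.52
ee_pos: [0.5163, -0.0675, 0.2412]
ee_rot: [-179.9, -0.0, 89.9]
ft_force: [-0.8, -0.1, 0.0]
opening: -0.0002
finger_force: 0.0
```

Call:
{"method": "carry_out", "body": {"increments": [[0.8,-0.3,0,0,0],[0.8,-0.3,0,0,0],[0.9,-0.34,0,0,0],[0.9,-0.34,0,0,0],[0.9,-0.34,0,0,0],[0.8,-0.3,0,0,0],[0.8,-0.3,0,0,0],[0.5,-0.18,0,0,0]]}}

```text
time: 7.18
ee_pos: [0.4549, 0.0944, 0.2411]
ee_rot: [-179.9, -0.0, 90.1]
ft_force: [0.5, -1.0, 0.1]
opening: 0.0
finger_force: 0.0
```

Run:
```python
from h import *
for i in range(3): w=eyes.camera("wrist")
t=manip.get_state();print(t["ee_pos"],t["time"]);save(w,"w2.png")
```

```text
[0.45564199 0.09341068 0.24139701] 7.3333
```

View pics/w2.png

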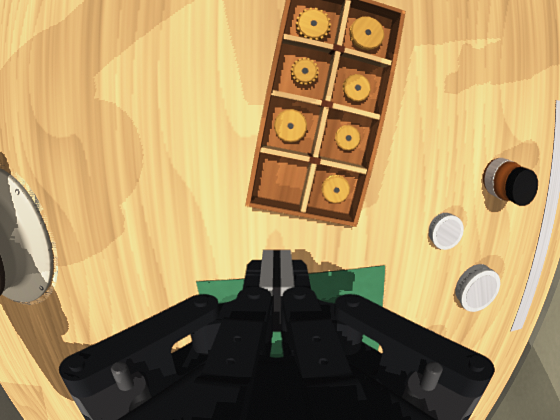

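The wrist view shows the empty compartment at about (283,182), bounded by the outer corner (248,207), the divider's left end (260,152), the cross post (314,160) and the lower divider end (305,212).

Run:
```python
from h import *
w=eyes.camera("wrist")
for q,z in[((248,207),.035),((357,227),.035),((404,11),.035),((260,152),.032),((314,160),.032),((324,103),.032),((337,48),.032),((304,213),.032)]:print(q,wat(w,q,z))
u=np.array([np.cos(np.radians(79)),np.sin(np.radians(79))]);v=np.array([u[1],-u[0]])
print("from corner",wat(w,(248,207),.035)[:2]+.0325*u*1+.0325*v,"from cross",wat(w,(314,160),.032)[:2]-.03*u-.03*v,"from mid",wat(w,(324,103),.032)[:2]-.09*u-.03*v)
```

```text
(248, 207) [0.425  0.0629 0.035 ]
(357, 227) [0.545  0.0399 0.035 ]
(404, 11) [0.5891 0.2794 0.035 ]
(260, 152) [0.4383 0.1215 0.032 ]
(314, 160) [0.4943 0.1134 0.032 ]
(324, 103) [0.5034 0.1728 0.032 ]
(337, 48) [0.5163 0.2309 0.032 ]
(304, 213) [0.4853 0.0553 0.032 ]
from corner [0.46310418 0.08860159] from cross [0.45912691 0.08967545] from mid [0.45677837 0.09017782]
```

Target is (0.458, 0.091), with the TCP at z of about 0.076.

Call:
{"method": "carry_out", "body": {"increments": [[-0.06,0.04,0.5,0,0],[0,0,0.8,0,0],[0,0,0.8,0,0],[0,0,0.8,0,0],[0,0,0.8,0,0],[0,0,0.8,0,0],[0,0,0.7,0,0],[0,0,0.6,0,0]]}}

```text
time: 8.05
ee_pos: [0.457, 0.09, 0.0955]
ee_rot: [-179.9, 0.0, 89.9]
ft_force: [-0.3, 0.3, 0.2]
opening: 0.0004
finger_force: 0.0
```

Call:
{"method": "carry_out", "body": {"increments": [[0,0,0.5,0,0],[0,0,0.3,0,0],[0,0,0,0,0],[0,0,0,0,0]]}}

```text
time: 8.38
ee_pos: [0.4575, 0.0907, 0.0776]
ee_rot: [-180.0, 0.0, 90.0]
ft_force: [0.1, 0.9, 0.3]
opening: 0.0001
finger_force: 0.0
```

Run:
```python
from h import *
p=eyes.camera("side");s=eyes.camera("scene")
t=manip.get_state();print(t["ee_pos"],t["time"])
b=cv2.resize(p["img"][220:320,250:350],None,fx=4,fy=4,interpolation=3)
c=cv2.resize(s["img"][130:230,290:390],None,fx=4,fy=4,interpolation=3)
cv2.imwrite("pics/hov3.png",np.hstack([b,c])[:,:,::-1])
```

```text
[0.45802367 0.09099361 0.0783853 ] 8.4833
```

View pics/hov3.png

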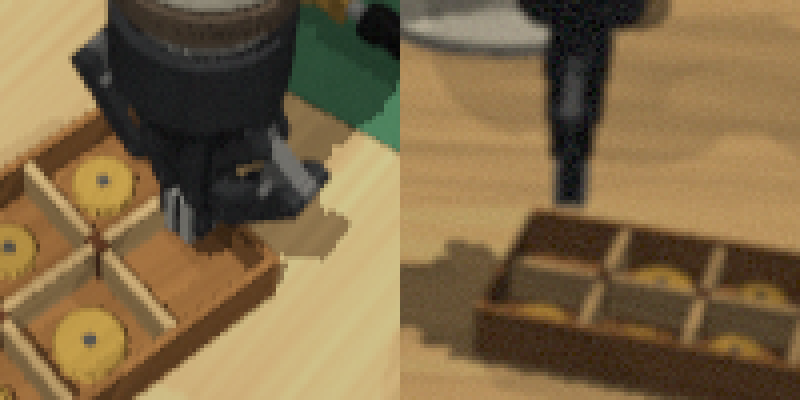

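The tips hover over the empty compartment, about 23 mm above its rim, with nothing touched. I'll hold, then raise.

Call:
{"method": "carry_out", "body": {"increments": [[0,0,0,0,0],[0,0,0,0,0],[0,0,0,0,0],[0,0,0,0,0],[0,0,0,0,0],[0,0,0,0,0],[0,0,0,0,0],[0,0,0,0,0]]}}

```text
time: 9.15
ee_pos: [0.4575, 0.091, 0.0775]
ee_rot: [-180.0, 0.0, 90.0]
ft_force: [-0.2, 0.0, -0.0]
opening: -0.0001
finger_force: 0.0
```

Call:
{"method": "carry_out", "body": {"increments": [[0,0,0,0,0],[0,0,0,0,0],[0,0,0,0,0],[0,0,0,0,0],[0,0,0,0,0],[0,0,0,0,0],[0,0,0,0,0],[0,0,0,0,0]]}}

```text
time: 9.82
ee_pos: [0.4575, 0.091, 0.0775]
ee_rot: [-180.0, 0.0, 90.0]
ft_force: [0.6, 0.1, 0.1]
opening: -0.0
finger_force: 0.0
```

Call:
{"method": "carry_out", "body": {"increments": [[0,0,0,0,0],[0,0,0,0,0],[0,0,0,0,0],[0,0,0,0,0],[0,0,0,0,0],[0,0,0,0,0],[0,0,-0.5,0,0],[0,0,-0.8,0,0]]}}

```text
time: 10.48
ee_pos: [0.4564, 0.0908, 0.1093]
ee_rot: [-179.8, 0.0, 90.0]
ft_force: [-0.1, -0.2, -0.5]
opening: 0.0001
finger_force: 0.0
```

Call:
{"method": "carry_out", "body": {"increments": [[0,0,-0.9,0,0],[0,0,-0.9,0,0],[0,0,-0.9,0,0],[0,0,-0.9,0,0],[0,0,-0.9,0,0],[0,0,-0.9,0,0],[0,0,-0.8,0,0],[0,0,-0.5,0,0]]}}

```text
time: 11.15
ee_pos: [0.4576, 0.091, 0.2808]
ee_rot: [179.8, -0.0, 90.0]
ft_force: [0.5, 0.2, 0.1]
opening: -0.0001
finger_force: 0.0
```

Call:
{"method": "carry_out", "body": {"increments": [[0,0,0,0,0],[0,0,0,0,0],[0,0,0,0,0],[0,0,0,0,0]]}}

```text
time: 11.48
ee_pos: [0.4571, 0.0909, 0.2765]
ee_rot: [-179.9, 0.0, 90.0]
ft_force: [0.2, -0.1, 0.5]
opening: 0.0
finger_force: 0.0
```

The fingertips are at about 0.26 m, so the hand is high enough to hand in.

```bash
python3 -c "
from h import *
print(workorder.sign_off())"
```

```text
the job is handed in; nothing more can be done
None
```

I pointed at the roller's brass wheel, then at the empty compartment, for just over two seconds each from about 2 cm above; I saw no contact, finished with the fingertips about 26 cm up, and handed the job in (no verdict was shown).

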